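Free a dish jammed in its feed chute and build the transfer stack

ROBOT

A 7-joint arm with a two-finger parallel gripper is mounted at the origin on a cart in front of the work surface, level with it; the furniture and walls round the work are solid. World frame = base frame: x ahead of the robot, y to its left, z up, the work surface at z = 0. Lengths are in m, angles in rad, forces in N, time in s.
With the tool pointing down it reaches from about 0.425 to 0.95 m from the base axis. Payload 4.7 kg.
Tool frame: the origin (TCP) lies between the finger pads; the fingertips stand 25 mm ahead of it and the grasp point (between the pads) lies 6 mm ahead of it; x points along the fingers, z is the direction in which the jaws open and shut, and the axes are right-handed (so a half turn about x gives the same grasp; the last joint's range is limited). The gripper opens to 85 mm and grips with 20 to 120 N. Pads are 22 mm wide; open, the fingers measure 114 mm over their backs; the gripper's body (76 mm by 85 mm) begins 54 mm behind the grasp point. The pads swing forward as they close: fully open they stand 13 mm farther back than shut.
Start: joints at [1.297, 0.469, -0.049, 1.532, 0.024, 1.141, -0.082], TCP at [0.164, -0.655, 0.256] pointing down, gripper open.
Joint ranges: [-2.59, 2.59], [-0.33, 1.99], [-1.39, 1.29], [0.1, 2.45], [-1.04, 4.18], [0.21, 1.99], [-2.66, 2.66]. Speed limits (rad/s): [2.57, 2.57, 3.14, 3.14, 3.14, 3.14, 3.14].

INTERFACE

Orientations are given as a 3x3 rotation matrix whose columns are the frame's x, y, z axes.
In Python, from rig import * gives the robot as it stands. Calls block until the motion is done:
- movep(position, orientation): joint-space move of the TCP to a pose.
- move_l(position, attitude=None, feed=0.15, until_force=None): straight line of the TCP; attitude=None keeps the orientation; feed is the mean speed in m/s. With until_force (N) it stops when the force on the tool has changed by that much, and returns True; else False.
- move_joints(angles): joint-space move.
- command_gripper(opening, newtons=None): finger opening in m; newtons is the grip in N (None keeps the last); returns when the fingers have stopped.
- sleep(seconds).
- inverse_kinematics(position, orientation): joint angles nearest the present ones, or None.
- sense(): the state.
- camera(name): name is "side" or "top"; returns (picture, depth): 384x512x3 uint8, red, green, blue; 384x512 float32, m along the optical axis (not along the pixel's ray), 0 where there is no reading.
- camera_params(name): a dict with "K" (3x3 intrinsics, pixels), "position" and "rotation" of the camera in the world. Camera axes: x right, y down, z forward; pixel columns grow to the right and rows downward; lengths in m; the calibration is good to about 2 mm. A picture is of the moment at which its call begins. camera_params takes no time and is no camera call.
A pose or a line that the arm cannot do raises Unreachable and nothing moves.
- finish_job(): hands the job in, once; it reports no verdict.
The state is a dict: "time_s": time; "joint_pos": joint angles; "qd": joint speeds; "joint_efforts": joint torques, N m; "position": TCP position; "tcp_rot": TCP orientation; "wrist_force": force on the tool from outside, world axes, zero at the start; "ft_torque": the same for the moment, N m; "finger_gap": finger opening in m.
Only numpy, scipy, OpenCV 4.12 (cv2) and the standard library are available. Lean on these libraries where they do the work, as an engineer would, in place of code of your own. Each camera call takes 0.05 s, during which the arm holds its last target.

TASK

Take the amber bottle off the grey board and stand it on the worktop, then pile up on the board whichever are there of the flat steel instrument cassette, the slide box, the film box and the round tin, with the petri dish that is jammed in the feed chute: push the dish back up the chute until it is clear of the hold-down lips and lift it out there. Stack in order of length, the longest at the bottom and the dish on top, all centred in one straight pile in the middle of the board, right way up, long sides along the board's long side. Leave the conical flask and the clear bottle where they stand, and tip no bottle over.

Things in the scene. Friction and masses are not known exactly. Their poses are not given: they have to be found in the camera images.
- board_top (a point): Centre of the top face of the fixed grey plastic board, 250 x 150 x 8 mm; x runs along its long side, z up.
- chute_mouth (a point): Middle of the low end of the chute's floor, on the floor's surface, 32 mm above the worktop, facing the robot; x points up the slope along the channel (10 degrees), y across, z square to the floor. Channel 230 mm long, 64 mm wide inside; wall tops 25 mm above the floor. Two hold-down lips overhang it at x = 0 to 75 mm, 24 to 27 mm above the floor, leaving a 42 mm wide slot.
- chute: Fixed steel feed chute; origin on the worktop under its middle, x level towards the high end. Black cheeks narrow the low end to 46 mm over its first 10 mm; between them it is open down to the floor, so shut fingers can enter from in front and travel up the slot. Past the lips it is open above; a 35 mm wall shuts the high end. Things left still on the slope stay there.
- lip_end (a point): Point on the chute floor's centre line 75 mm up from the mouth, below the upper ends of the hold-down lips; axes level, as chute.
- dish: Closed petri dish, 60 mm wide over all (57 mm at the part that is gripped), 15 mm high (13 mm to the face that bears), 30 g; origin at the centre of its underside, z up through the lid. At the start it lies on the chute floor against the two cheeks, its centre 28 mm up from the mouth, under the lips. It can be lifted straight out once its centre is more than 105 mm up from the mouth.
- cassette: Flat closed stainless instrument cassette, 190 (its x) x 68 (its y) x 22 mm, 250 g; origin at the centre of its underside. May be absent.
- slide_box: Long white box of microscope slides, 165 (its y) x 55 (its x) x 28 mm, 240 g; origin at the centre of its underside. May be absent.
- film_box: White and orange box of sealing film, 111 (its y) x 64 (its x) x 58 mm, 150 g; origin at the centre of its underside. May be absent.
- tin: Round aluminium sample tin with a shut flat lid, 64 mm across, 32 mm high, 120 g; origin at the centre of its underside. May be absent.
- flask: Bystander: conical glass flask, 68 mm across, 110 mm high; origin at the centre of its underside.
- amber_bottle: Amber bottle with blue cap, 51 mm across the body (up to 65 mm height), cap 39 mm across, 90 mm high, 150 g; origin at the centre of its underside. At the start it stands on the board.
- media_bottle: Bystander: clear glass bottle with blue cap, 56 mm across, 105 mm high; origin at the centre of its underside.
There are look-alikes about, which are no part of the job. What is shaped like the amber_bottle but green, red or yellow is not meant.

How it is judged:
On the way:
1. The dish has been pushed back up the chute, still lying in the channel, until it is clear of the hold-down lips (x of dish in the frame of chute_mouth above 0.088 m and z of dish in the frame of chute_mouth between -0.005 and 0.03 m), for 0.1 s.
At the end, for the whole second after the job is handed in: One pile on the board, bottom up: cassette, slide box, film box, tin, dish (absent ones skipped), centres within 25 mm of each other and 45 mm of the board's, upright (0.12 rad), at rest, long sides along the board's (0.3 rad); amber bottle upright on the worktop, off the board (horizontal distance between each of cassette, slide_box, film_box, tin, dish and board_top below 0.045 m and angle between each of cassette, slide_box, film_box, tin, dish's own z axis and vertical below 0.12 rad and linear speed of each of cassette, slide_box, film_box, tin, dish, amber_bottle below 0.02 m/s and z of each of slide_box, film_box, tin, dish in the frame of cassette above 0.017 m and horizontal distance between each of slide_box, film_box, tin, dish and cassette below 0.025 m and z of each of film_box, tin, dish in the frame of slide_box above 0.023 m and horizontal distance between each of film_box, tin, dish and slide_box below 0.025 m and z of each of tin, dish in the frame of film_box above 0.053 m and horizontal distance between each of tin, dish and film_box below 0.025 m and z of dish in the frame of tin above 0.027 m and horizontal distance between dish and tin below 0.025 m and angle between the x axis of cassette and the x axis of board_top, either way round below 0.3 rad and angle between the y axis of each of slide_box, film_box and the x axis of board_top, either way round below 0.3 rad and height (world z) of amber_bottle between -0.004 and 0.004 m and angle between amber_bottle's own z axis and vertical below 0.1 rad); the robot touches nothing.
It fails at once if The conical flask or the clear bottle was moved by more than 40 mm or tipped, or the amber bottle tipped over (distance of any of flask, media_bottle from where it was at the start of the episode above 0.04 m or angle between any of flask, media_bottle's own z axis and vertical above 0.5 rad or angle between amber_bottle's own z axis and vertical above 0.7 rad).
Of cassette, slide_box, film_box, tin only 3 to 4 are there at a start; the rules pass over those that are not, and their reading is None.
At some moment in a run one of cassette may be knocked a few centimetres aside while the robot is not near it.
It also fails if it takes over 210 s, if anything falls off the work surface, if the arm or the gripper's body presses on something with over 40 N, if the wrist force passes 120 N, or if a joint passes its speed limit or range.

## Working session

There is one attempt and no reset: what is moved stays moved. The work goes in short steps, each a Python script; the robot and the scene stay as the last script left them, time stands still between calls to the robot, and variables do not carry over. Pictures are saved under pics/ and viewed, and the job is handed in when it is done.

```bash
ls; mkdir -p pics
python3 - <<'E'
from rig import *
import cv2,numpy as np
for n in("top","side"):
    p,d=camera(n); cv2.imwrite(f"pics/{n}0.png",cv2.resize(p[:,:,::-1],(800,600),interpolation=cv2.INTER_CUBIC)); np.savez(f"pics/{n}0.npz",p=p,d=d)
    c=camera_params(n); print(n,np.round(c["K"],1).tolist(),c["position"],np.round(c["rotation"],3).tolist())
s=sense();print(s["time_s"],s["position"],s["finger_gap"]); print(np.round(s["tcp_rot"],2))
E
```

```text
pics
top [[350.0, 0.0, 258.0], [0.0, 350.0, 191.7], [0.0, 0.0, 1.0]] [0.33745122 0.0038453  1.09590347] [[-0.027, -0.982, 0.185], [-0.999, 0.022, -0.031], [0.026, -0.186, -0.982]]
side [[459.2, 0.0, 257.2], [0.0, 459.2, 195.4], [0.0, 0.0, 1.0]] [-0.07297973  1.04896601  0.87360449] [[-0.864, -0.266, 0.426], [-0.503, 0.483, -0.717], [-0.015, -0.834, -0.551]]
0.1 [ 0.16348487 -0.65439837  0.25535422] 0.08537181657417381
[[-0.    0.97  0.24]
 [ 0.    0.24 -0.97]
 [-1.   -0.   -0.  ]]
```

View pics/top0.png

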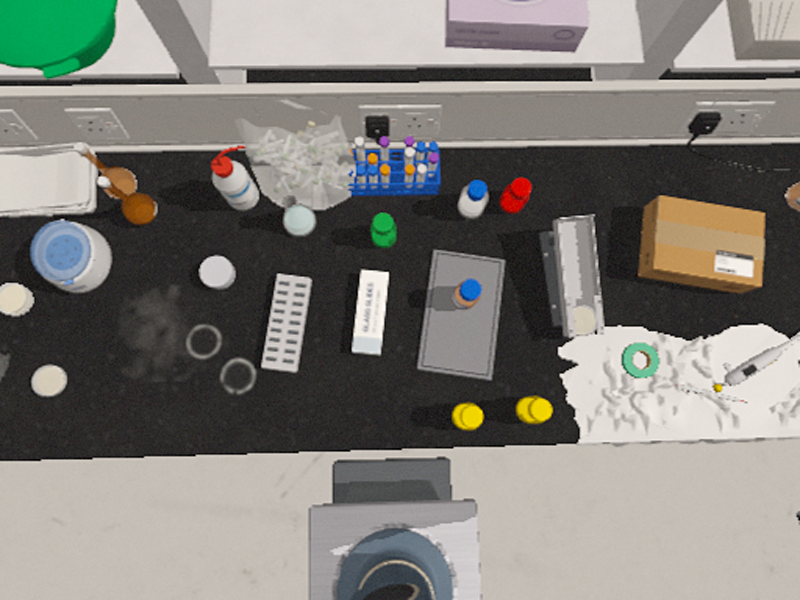

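View pics/side0.png

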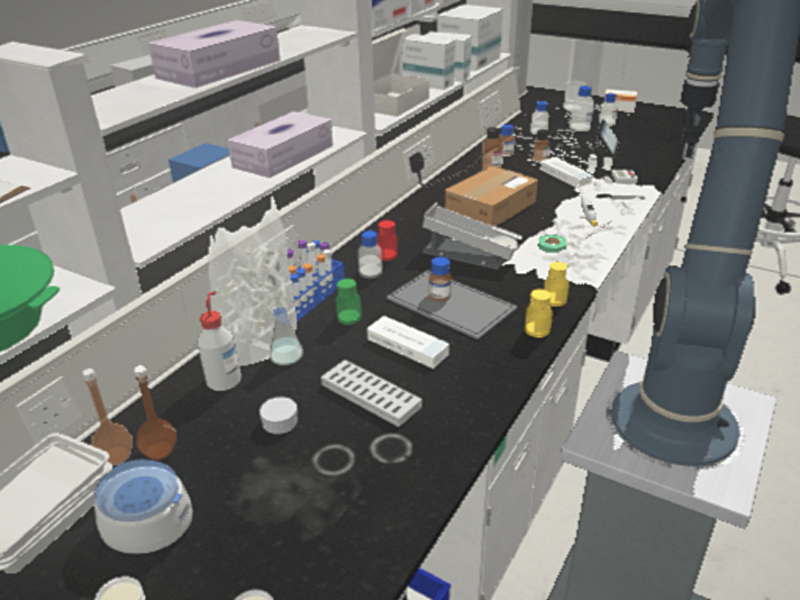

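Top view (800x600 pixels): the cassette candidate is the perforated tray at (287,322). The slide box is at (371,312), the tin at (217,272), and the amber bottle with its blue cap on the board at (468,293). The dish is in the chute mouth at (583,318), the flask at (299,220), and the clear bottle at (474,198). The look-alikes are the green bottle (383,230), the red one (516,195) and the yellow ones (467,416) and (534,410). Cream discs at (48,380) and (15,298) could be mistaken for the tin or dish. In the side view a white and orange box shows far back at (620,97), so I'll check whether it could be the film box.

```bash
cat > h.py <<'E'
import numpy as np, cv2
from rig import *
def cam(n): 
    c=camera_params(n); return np.array(c["K"]),np.array(c["position"]),np.array(c["rotation"])
def ray(n,uv,z):
    K,p,R=cam(n); uv=np.atleast_2d(uv).astype(float)
    d=np.c_[(uv[:,0]-K[0,2])/K[0,0],(uv[:,1]-K[1,2])/K[1,1],np.ones(len(uv))]@R.T
    return p+d*((z-p[2])/d[:,2])[:,None]
def cloud(n,d):
    K,p,R=cam(n); v,u=np.mgrid[:384,:512]
    X=np.stack([(u-K[0,2])/K[0,0]*d,(v-K[1,2])/K[1,1]*d,d],-1)@R.T+p
    X[d==0]=np.nan; return X
def proj(n,P):
    K,p,R=cam(n); q=(np.atleast_2d(P)-p)@R; q=q@K.T; return q[:,:2]/q[:,2:]
E
python3 - <<'E'
from h import *
T=np.load("pics/top0.npz");S=np.load("pics/side0.npz")
ct=cloud("top",T["d"]);cs=cloud("side",S["d"])
f=.64
for nm,c,L in(("top",ct,dict(cass=(287,322),slide=(371,312),tin=(217,272),board=(455,350),dish=(583,318),amb=(470,288),flask=(299,220),media=(474,190),cream=(48,380),bench=(330,420),chutefl=(580,260))),("side",cs,dict(orange=(620,95),whitebox=(567,172),cass=(370,390),slide=(408,338),tin=(279,408)))):
    for k,(u,v) in L.items():
        u=int(u*f);v=int(v*f); print(nm,k,np.round(np.nanmedian(c[v-1:v+2,u-1:u+2].reshape(-1,3),0),3))
p=T["p"];d=ct[:,:,2]
im=p[100:300,100:420,::-1]; cv2.imwrite("pics/topcrop.png",cv2.resize(im,(800,500),interpolation=cv2.INTER_CUBIC))
im=S["p"][40:140,350:470,::-1]; cv2.imwrite("pics/sidecrop.png",cv2.resize(im,(720,600),interpolation=cv2.INTER_CUBIC))
h=np.clip(np.nan_to_num(d)*255/0.1,0,255).astype(np.uint8); cv2.imwrite("pics/h.png",cv2.resize(h[100:300,100:420],(800,500)))
E
```

```text
top cass [0.5   0.203 0.023]
top slide [0.518 0.036 0.026]
top tin [0.602 0.342 0.03 ]
top board [ 0.438 -0.13   0.008]
top dish [ 0.491 -0.378  0.052]
top amb [ 0.546 -0.15   0.097]
top flask [0.699 0.174 0.061]
top media [ 0.738 -0.168  0.105]
top cream [0.399 0.66  0.016]
top bench [0.31 0.12 0.  ]
top chutefl [ 0.606 -0.38   0.057]
side orange [ 0.573 -1.619  0.056]
side whitebox [ 0.52  -0.912  0.024]
side cass [0.5   0.212 0.022]
side slide [0.511 0.044 0.027]
side tin [0.606 0.342 0.032]
```

View pics/topcrop.png

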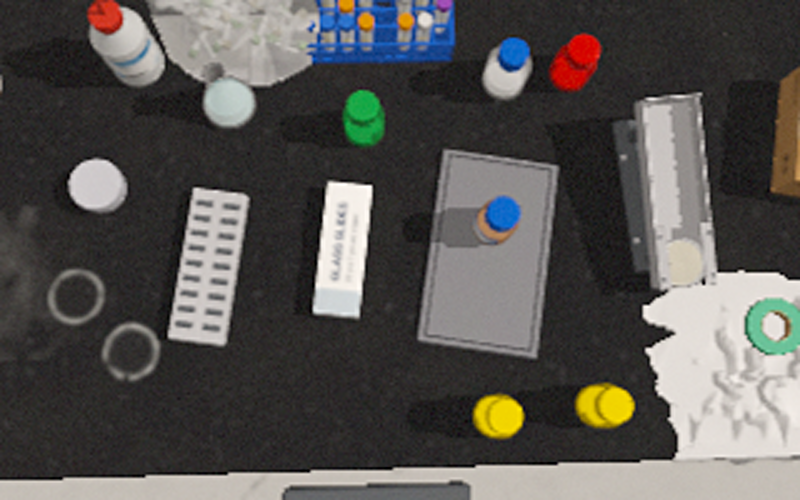

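View pics/sidecrop.png

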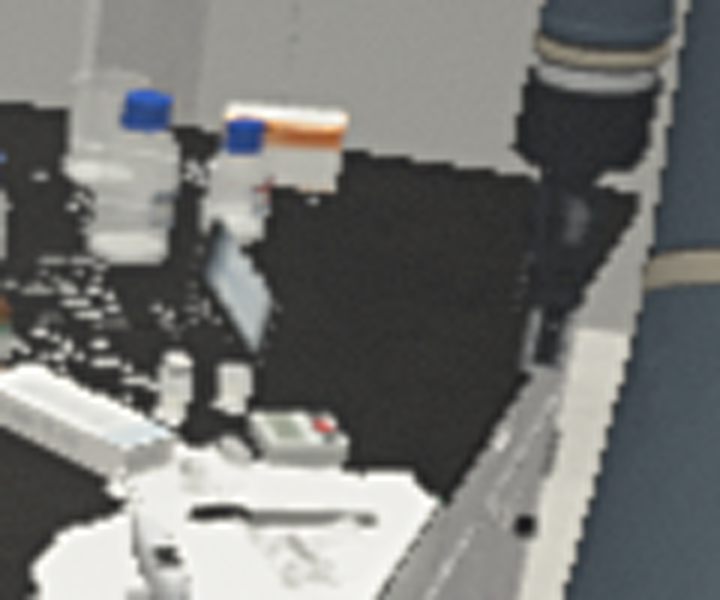

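View pics/h.png

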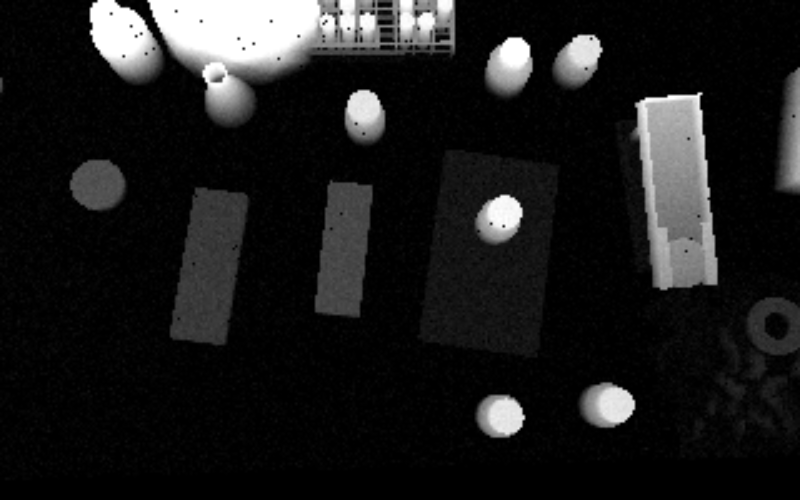

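The crops show the perforated tray (height 22 mm) is the cassette, the box marked "GLASS SLIDES" is the slide box (27 mm), and the disc at z≈31 mm is the tin. The white and orange box is at y=-1.62, far out of reach and scenery, so the film box is absent. Next I measure each one.

```bash
cat >> h.py <<'E'
def shot(n,name):
    p,d=camera(n); np.savez(f"pics/{name}.npz",p=p,d=d); cv2.imwrite(f"pics/{name}.png",cv2.resize(p[:,:,::-1],(800,600),interpolation=cv2.INTER_CUBIC)); return p,d
def seg(X,n,P,zlo,zhi,ztop,win=60):
    """component of height band around point P; returns minAreaRect in world xy, rays onto plane ztop"""
    m=((X[:,:,2]>zlo)&(X[:,:,2]<zhi)).astype(np.uint8)
    m=cv2.medianBlur(m,3)
    u,v=np.round(proj(n,[P[0],P[1],ztop])[0]).astype(int)
    k,l,st,ce=cv2.connectedComponentsWithStats(m)
    lab=l[v,u]
    if lab==0:
        s=l[v-4:v+5,u-4:u+5]; s=s[s>0]
        if len(s)==0: return None
        lab=np.bincount(s).argmax()
    c,_=cv2.findContours((l==lab).astype(np.uint8),cv2.RETR_EXTERNAL,cv2.CHAIN_APPROX_NONE)
    c=max(c,key=cv2.contourArea)[:,0,:]
    w=ray(n,c,ztop)[:,:2]
    (cx,cy),(a,b),ang=cv2.minAreaRect((w*1000).astype(np.float32))
    bx=cv2.boxPoints(((cx,cy),(a,b),ang)); e1=bx[1]-bx[0]; e2=bx[2]-bx[1]
    e=e1 if np.linalg.norm(e1)>np.linalg.norm(e2) else e2
    yaw=np.arctan2(e[1],e[0]); yaw=(yaw+np.pi/2)%np.pi-np.pi/2
    return dict(c=(round(cx/1000,4),round(cy/1000,4)),size=(round(max(a,b)),round(min(a,b))),yaw=round(float(yaw),3),px=int((l==lab).sum()),medz=round(float(np.nanmedian(X[l==lab][:,2])),4))
E
python3 - <<'E'
from h import *
for n,f in(("top","top0"),("side","side0")):
    d=np.load(f"pics/{f}.npz")["d"];X=cloud(n,d);print(n)
    print("cass",seg(X,n,(.5,.205),.013,.03,.022))
    print("slide",seg(X,n,(.515,.038),.018,.036,.028))
    print("tin",seg(X,n,(.602,.342),.024,.04,.032))
    print("amb",seg(X,n,(.545,-.15),.083,.1,.09))
    print("media",seg(X,n,(.737,-.168),.09,.12,.105))
    print("board",seg(X,n,(.44,-.13),.0045,.0125,.008))
    p=np.load(f"pics/{f}.npz")["p"]
    hsv=cv2.cvtColor(p,cv2.COLOR_RGB2HSV)
    if n=="top":
        # board via z band incl bottle
        m=((X[:,:,2]>.0045)&(X[:,:,0]>.33)&(X[:,:,0]<.68)&(X[:,:,1]<-.03)&(X[:,:,1]>-.28)).astype(np.uint8)
        m=cv2.morphologyEx(m,cv2.MORPH_OPEN,np.ones((5,5)))
        cc,_=cv2.findContours(m,cv2.RETR_EXTERNAL,cv2.CHAIN_APPROX_NONE)
        c=max(cc,key=cv2.contourArea); print(cv2.minAreaRect((ray(n,c[:,0,:],.008)[:,:2]*1000).astype(np.float32)))
        # chute
        m=((X[:,:,2]>.045)&(X[:,:,0]>.4)&(X[:,:,0]<.75)&(X[:,:,1]<-.3)&(X[:,:,1]>-.47))
        for r in range(130,220,6):
            uu=np.where(m[r])[0]; print(r,uu.min() if len(uu) else None,uu.max() if len(uu) else None,[tuple(np.round(X[r,u],3)) for u in uu[::4]][:9])
E
```

```text
top
cass {'c': (0.5017, 0.2014), 'size': (190, 69), 'yaw': -0.152, 'px': 1357, 'medz': 0.022}
slide {'c': (0.5183, 0.0355), 'size': (165, 55), 'yaw': -0.124, 'px': 945, 'medz': 0.0277}
tin {'c': (0.6038, 0.3393), 'size': (64, 60), 'yaw': 0.778, 'px': 339, 'medz': 0.0318}
amb {'c': (0.546, -0.1563), 'size': (39, 38), 'yaw': -0.828, 'px': 148, 'medz': 0.097}
media {'c': (0.7391, -0.1759), 'size': (36, 33), 'yaw': -0.049, 'px': 118, 'medz': 0.1043}
board {'c': (0.5135, -0.1481), 'size': (249, 149), 'yaw': -0.172, 'px': 3342, 'medz': 0.0077}
((514.1986083984375, -148.57875061035156), (148.00762939453125, 246.1612091064453), 80.53197479248047)
130 None None []
136 None None []
142 354 379 [(np.float64(0.682), np.float64(-0.331), np.float64(0.065)), (np.float64(0.68), np.float64(-0.341), np.float64(0.07)), (np.float64(0.679), np.float64(-0.353), np.float64(0.072)), (np.float64(0.679), np.float64(-0.365), np.float64(0.073)), (np.float64(0.679), np.float64(-0.378), np.float64(0.073)), (np.float64(0.681), np.float64(-0.393), np.float64(0.067)), (np.float64(0.674), np.float64(-0.397), np.float
[... 4494 characters left out ...]
loat64(-0.346), np.float64(0.048)), (np.float64(0.458), np.float64(-0.355), np.float64(0.058)), (np.float64(0.458), np.float64(-0.382), np.float64(0.049))]
side
cass {'c': (0.4977, 0.2088), 'size': (193, 72), 'yaw': -0.15, 'px': 1097, 'medz': 0.0212}
slide {'c': (0.5137, 0.0445), 'size': (171, 65), 'yaw': -0.123, 'px': 653, 'medz': 0.0269}
tin {'c': (0.6016, 0.3446), 'size': (68, 60), 'yaw': -0.897, 'px': 324, 'medz': 0.0309}
amb {'c': (0.5429, -0.1513), 'size': (54, 37), 'yaw': -1.078, 'px': 88, 'medz': 0.0949}
media {'c': (0.7309, -0.1642), 'size': (47, 32), 'yaw': -0.998, 'px': 60, 'medz': 0.1011}
board {'c': (0.5102, -0.142), 'size': (250, 153), 'yaw': -0.166, 'px': 1488, 'medz': 0.0071}
```

Run:
```python
from h import *
d=np.load("pics/top0.npz")["d"];p=np.load("pics/top0.npz")["p"];X=cloud("top",d)
r=seg(X,"top",(.545,-.15),.088,.106,.098); print("amb",r)
P=X[125:225,345:395].reshape(-1,3);P=P[~np.isnan(P[:,0])]
# floor plane: open part
F=P[(P[:,0]>.55)&(P[:,0]<.66)&(P[:,1]>-.393)&(P[:,1]<-.355)]
A=np.c_[F[:,0],F[:,1],np.ones(len(F))]; co,*_=np.linalg.lstsq(A,F[:,2],rcond=None); res=F[:,2]-A@co; k=abs(res)<.003; co,*_=np.linalg.lstsq(A[k],F[k,2],rcond=None)
print(co,np.arctan(np.hypot(*co[:2])),"yaw dir",np.arctan2(co[1],co[0]),np.std((F[:,2]-A@co)[k]))
H=(P[:,2]-np.c_[P[:,:2],np.ones(len(P))]@co)*np.cos(np.radians(10))
W=P[(H>.019)&(H<.030)&(P[:,0]>.44)&(P[:,0]<.70)]
L=W[W[:,1]>-.365-.0]; 
for nm,s in(("L",W[W[:,1]>(-.372+.075*(W[:,0]-.57))]),("R",W[W[:,1]<(-.372+.075*(W[:,0]-.57))])):
    for a in np.arange(.45,.69,.02):
        q=s[(s[:,0]>=a)&(s[:,0]<a+.02)&(abs(s[:,1]+.37-.075*(s[:,0]-.57))<.06)]
        if len(q): print(nm,round(a+.01,2),np.round([q[:,1].min(),np.median(q[:,1]),q[:,1].max()],4),len(q))
im=p[130:230,335:400,::-1]; cv2.imwrite("pics/chute.png",cv2.resize(im,None,fx=6,fy=6,interpolation=cv2.INTER_CUBIC))
np.save("pics/floor.npy",co)
print("x end of walls",W[:,0].min(),W[:,0].max())
```

```text
amb {'c': (0.5443, -0.155), 'size': (38, 37), 'yaw': -0.815, 'px': 147, 'medz': 0.097}
[ 0.17334448  0.03221408 -0.03600848] 0.17451876949360082 yaw dir 0.18374239587829375 0.0014832491365304177
L 0.46 [-0.358  -0.351  -0.3451] 27
L 0.48 [-0.3663 -0.3498 -0.3441] 33
L 0.5 [-0.3673 -0.349  -0.342 ] 38
L 0.52 [-0.3674 -0.3466 -0.3412] 32
L 0.54 [-0.343  -0.3403 -0.3387] 12
L 0.56 [-0.3408 -0.3386 -0.3365] 11
L 0.58 [-0.3406 -0.3371 -0.3356] 9
L 0.6 [-0.3381 -0.3368 -0.3348] 11
L 0.62 [-0.3353 -0.3349 -0.3341] 6
L 0.64 [-0.3358 -0.3334 -0.3319] 11
L 0.66 [-0.3336 -0.3323 -0.3297] 12
L 0.68 [-0.3505 -0.3376 -0.3299] 8
R 0.46 [-0.4137 -0.4074 -0.403 ] 16
R 0.48 [-0.415  -0.4062 -0.3882] 32
R 0.5 [-0.4109 -0.4044 -0.3793] 28
R 0.52 [-0.4129 -0.405  -0.3985] 28
R 0.54 [-0.4101 -0.4072 -0.3965] 14
R 0.56 [-0.4074 -0.4065 -0.4042] 11
R 0.58 [-0.4066 -0.4038 -0.4028] 9
R 0.6 [-0.4055 -0.4032 -0.4017] 13
R 0.62 [-0.404  -0.4019 -0.4005] 12
R 0.64 [-0.4029 -0.4001 -0.3978] 11
R 0.66 [-0.4011 -0.399  -0.3973] 13
R 0.68 [-0.3978 -0.3967 -0.37  ] 9
x end of walls 0.45456394164961383 0.6823099359964244
```

View pics/chute.png

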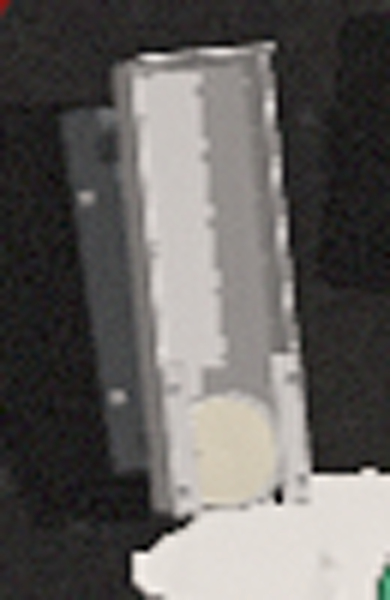

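The measurements agree with the given sizes: cassette 190x69, slide box 165x55, board 249x149, cap 38. The chute mouth is at about (0.458,-0.380) with yaw 0.069. First I move the amber bottle, gripping its body and setting it down at (0.43,0.40).

```bash
cat >> h.py <<'E'
def Rt(a,n=(0,0,1)):
    x=-np.array(n,float); z=np.array([np.cos(a),np.sin(a),0]); z-=x*(x@z); z/=np.linalg.norm(z)
    return np.column_stack([x,np.cross(z,x),z])
def best(pos,a,n=(0,0,1)):
    q0=np.array(sense()["joint_pos"]); o=[]
    for k in(0,np.pi):
        q=inverse_kinematics(pos,Rt(a+k,n))
        if q is not None: o.append((np.abs(np.array(q)-q0).max(),a+k))
    if not o: raise RuntimeError(("unreach",pos,a))
    return min(o)[1]
def tcpz(tip,o): # TCP height for tip height at opening o
    L=.0575; s=.013*(1-np.sqrt(1-(o/2/L)**2))/(1-np.sqrt(1-(.0425/L)**2)); return tip+.025-s
def pick(x,y,a,tip,o,N=40,open_=.085,zt=.24):
    a=best([x,y,zt],a); R=Rt(a); command_gripper(open_)
    movep([x,y,zt],R); z=tcpz(tip,o)
    move_l([x,y,z+.04],R,feed=.25); hit=move_l([x,y,z],R,feed=.08,until_force=15)
    command_gripper(max(o-.02,0),N); s=sense(); print("pick hit",hit,"gap",round(s["finger_gap"],4),"t",round(s["time_s"],1),"F",np.round(s["wrist_force"],1),np.round(s["position"],4))
    move_l([x,y,zt],R,feed=.2); s=sense(); print("lifted gap",round(s["finger_gap"],4),"F",np.round(s["wrist_force"],1)); return z
def place(x,y,a,z,open_=.085,zt=.24,near=.03,fz=6):
    a=best([x,y,zt],a); R=Rt(a); movep([x,y,zt],R)
    move_l([x,y,z+near],R,feed=.2); hit=move_l([x,y,z-.003],R,feed=.04,until_force=fz)
    s=sense(); print("place hit",hit,"dz",round(s["position"][2]-z,4),"gap",round(s["finger_gap"],4))
    command_gripper(open_); move_l([x,y,z+.06],R,feed=.1); move_l([x,y,zt],R,feed=.3); print("t",round(sense()["time_s"],1))
E
python3 - <<'E'
from h import *
for nm,P,a in(("amb",(.5443,-.155,.06),1.4),("ambpl",(.43,.40,.06),1.4),("cass",(.5017,.2014,.02),1.42),("tin",(.604,.339,.03),1.4),("board",(.514,-.148,.02),1.4)):
    for k in(0,np.pi): q=inverse_kinematics(P,Rt(a+k)); print(nm,k,None if q is None else np.round(q,2))
n=np.array([-np.sin(np.radians(10))*np.cos(.069),-np.sin(np.radians(10))*np.sin(.069),np.cos(np.radians(10))])
for P in((.42,-.383,.06),(.56,-.372,.08)):
    for a in(.069,.069+np.pi/2,.069-np.pi/2,.069+np.pi):q=inverse_kinematics(P,Rt(a,n)); print(P,a,None if q is None else np.round(q,2))
z=pick(.5443,-.155,1.40,.008+.030,.051,N=40)
place(.43,.40,1.40,z-.008)
movep([.45,.45,.35],Rt(best([.45,.45,.35],1.4)))
shot("top","top1"); shot("side","side1")
E
```

```text
amb 0 [ 0.7   0.64 -0.66  1.93  0.56  0.77  1.11]
amb 3.141592653589793 [ 0.36  0.55 -0.2   1.95  0.17  0.66 -1.69]
ambpl 0 [-0.04  0.93 -1.19  1.86  1.    1.09 -0.23]
ambpl 3.141592653589793 [-0.76  0.56 -0.08  1.9   0.07  0.68 -2.63]
cass 0 [ 0.28  0.86 -1.04  1.99  0.98  0.9   0.12]
cass 3.141592653589793 [-0.09  0.63 -0.48  2.01  0.49  0.62 -2.62]
tin 0 [-0.02  0.93 -0.9   1.61  0.83  1.01  0.22]
tin 3.141592653589793 [-0.27  0.78 -0.46  1.63  0.43  0.83 -2.65]
board 0 [ 0.66  0.65 -0.6   2.02  0.6   0.65  1.06]
board 3.141592653589793 [ 0.33  0.58 -0.16  2.04  0.17  0.54 -1.7 ]
(0.42, -0.383, 0.06) 0.069 [ 1.08  0.55 -0.45  2.01  0.23  0.51  0.58]
(0.42, -0.383, 0.06) 1.6397963267948965 [ 1.27  0.62 -0.71  2.    0.52  0.57  1.89]
(0.42, -0.383, 0.06) -1.5017963267948966 [ 0.87  0.52 -0.18  2.02 -0.07  0.49 -0.72]
(0.42, -0.383, 0.06) 3.210592653589793 [ 0.64  0.51  0.11  2.04 -0.38  0.51 -2.01]
(0.56, -0.372, 0.08) 0.069 [ 0.88  0.64 -0.45  1.76  0.27  0.65  0.4 ]
(0.56, -0.372, 0.08) 1.6397963267948965 [ 1.06  0.72 -0.71  1.75  0.54  0.72  1.76]
(0.56, -0.372, 0.08) -1.5017963267948966 [ 0.69  0.61 -0.17  1.78 -0.01  0.62 -0.94]
(0.56, -0.372, 0.08) 3.210592653589793 [ 0.46  0.6   0.15  1.79 -0.32  0.64 -2.25]
pick hit False gap 0.0488 t 4.4 F [-1.1  0.4  4.7] [ 0.545  -0.1549  0.0597]
lifted gap 0.0489 F [ 0.3  0.3 -1.5]
place hit True dz 0.0009 gap 0.049
t 10.9
```

View pics/top1.png

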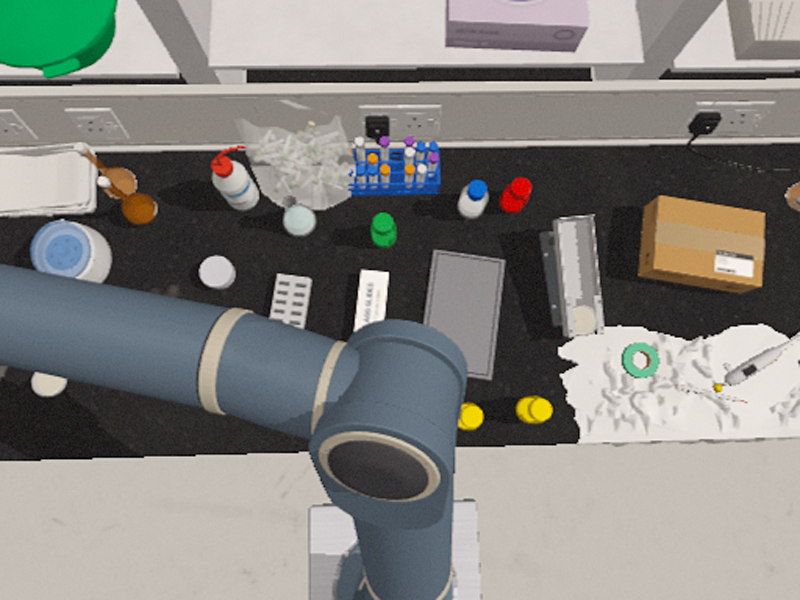

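Run:
```python
from h import *
X=cloud("top",np.load("pics/top1.npz")["d"])
print("cass",seg(X,"top",(.5,.205),.013,.03,.022));print("board",seg(X,"top",(.51,-.15),.0045,.0125,.008));print("slide",seg(X,"top",(.515,.038),.018,.036,.028))
```

```text
cass {'c': (0.5449, 0.1949), 'size': (102, 68), 'yaw': -0.154, 'px': 678, 'medz': 0.022}
board {'c': (0.5134, -0.1482), 'size': (249, 149), 'yaw': -0.169, 'px': 2905, 'medz': 0.0077}
slide {'c': (0.5404, 0.0328), 'size': (121, 55), 'yaw': -0.124, 'px': 606, 'medz': 0.028}
```

The bottle is off the board, and the board and the visible end of the cassette are where I measured them. Now the cassette.

Run:
```python
from h import *
z=pick(.5017,.2014,-.153+np.pi/2,.003,.068,N=50)
place(.5138,-.1483,-.169+np.pi/2,z+.008)
a=best([.42,-.45,.3],1.4); movep([.42,-.45,.3],Rt(a))
X=cloud("top",shot("top","top2")[1]); shot("side","side2")
print("cassette",seg(X,"top",(.514,-.148),.023,.038,.030),"slide",seg(X,"top",(.515,.038),.018,.036,.028),"tin",seg(X,"top",(.602,.342),.024,.04,.032),sep="\n")
```

```text
pick hit False gap 0.0671 t 14.6 F [-0.8  0.6  5. ] [0.5021 0.2022 0.0212]
lifted gap 0.0667 F [-0.5 -0.3 -3.2]
place hit True dz 0.0009 gap 0.0665
t 20.7
cassette
{'c': (0.5129, -0.149), 'size': (189, 68), 'yaw': -0.17, 'px': 1320, 'medz': 0.0296}
slide
{'c': (0.5183, 0.0355), 'size': (165, 55), 'yaw': -0.124, 'px': 945, 'medz': 0.0279}
tin
{'c': (0.6046, 0.34), 'size': (61, 61), 'yaw': 0.809, 'px': 335, 'medz': 0.032}
```

View pics/top2.png

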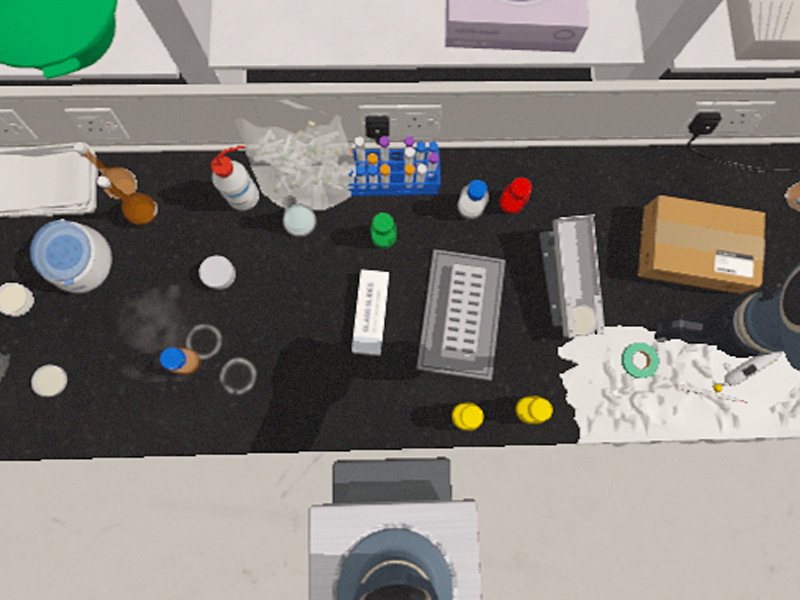

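View pics/side2.png

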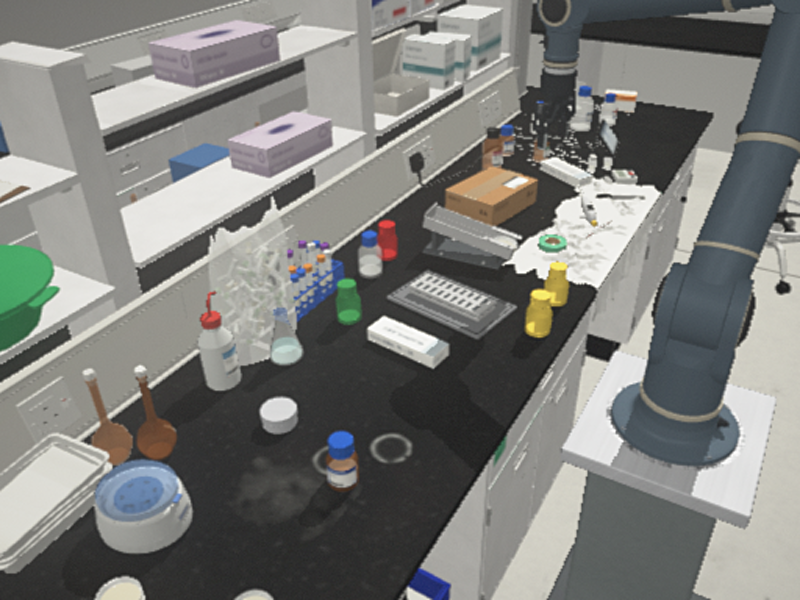

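Cassette is centred (top view 465,310), yaw matches the board, and the bottle stands at (180,360). Next, the slide box and then the tin.

Run:
```python
from h import *
z=pick(.5183,.0355,-.124+np.pi/2,.004,.055,N=50)
place(.5133,-.1485,-.169+np.pi/2,z+.030)
z=pick(.6046,.3395,1.4,.008,.064,N=40)
place(.5133,-.1485,1.4,z+.058)
a=best([.42,-.45,.3],1.4); movep([.42,-.45,.3],Rt(a))
X=cloud("top",shot("top","top3")[1]); shot("side","side3")
print("slide",seg(X,"top",(.46,-.14),.05,.067,.058),"tin",seg(X,"top",(.514,-.148),.081,.1,.090),"cass",seg(X,"top",(.513,-.11),.023,.038,.030),sep="\n")
```

```text
pick hit False gap 0.0545 t 25.9 F [0.8 0.5 5. ] [0.5188 0.0358 0.0248]
lifted gap 0.0547 F [ 0.2 -0.5 -2.2]
place hit True dz 0.0007 gap 0.0545
t 31.3
pick hit False gap 0.0626 t 35.2 F [-0.3  0.7  4.8] [0.605  0.3402 0.0274]
lifted gap 0.0623 F [ 0.7 -0.7 -2. ]
place hit True dz 0.0011 gap 0.0626
t 41.2
slide
{'c': (0.4633, -0.1408), 'size': (66, 56), 'yaw': -0.166, 'px': 365, 'medz': 0.0578}
tin
{'c': (0.5118, -0.1488), 'size': (62, 59), 'yaw': 1.548, 'px': 369, 'medz': 0.0893}
cass
{'c': (0.5132, -0.1382), 'size': (191, 64), 'yaw': -0.04, 'px': 245, 'medz': 0.0292}
```

View pics/top3.png

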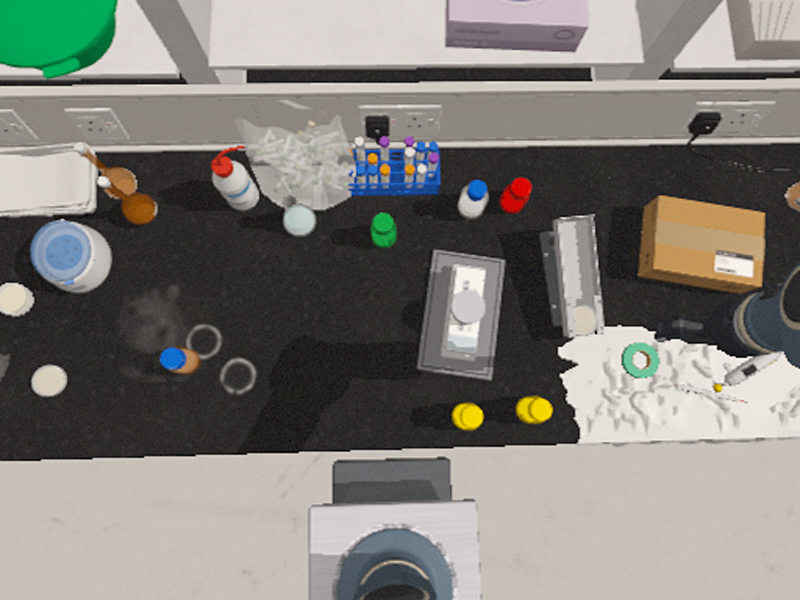

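View pics/side3.png

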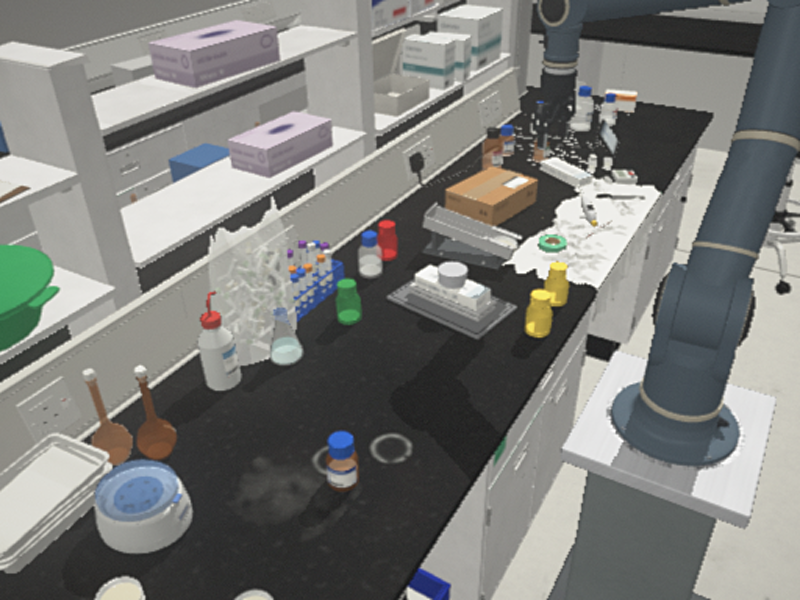

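The pile is straight: tin at (468,305), centre within 2 mm of the board's. Now I push the dish up the chute with shut fingers, tool square to the floor.

```bash
cat >> h.py <<'E'
PSI=.069; M=np.array([.458,-.3798,.032]); c10,s10=np.cos(np.radians(10)),np.sin(np.radians(10))
UX=np.array([c10*np.cos(PSI),c10*np.sin(PSI),s10]); UY=np.array([-np.sin(PSI),np.cos(PSI),0]); UN=np.cross(UX,UY)
def C(x,y,z): return M+UX*x+UY*y+UN*z
def inC(P): return (np.asarray(P)-M)@np.column_stack([UX,UY,UN])
E
python3 - <<'E'
from h import *
command_gripper(0)
a=best(C(-.045,0,.031),PSI+np.pi/2,UN); R=Rt(a,UN)
movep(C(-.045,0,.15),R); move_l(C(-.045,0,.031),R,feed=.15)
f0=np.array(sense()["wrist_force"])
for x in(-.012,.02,.06,.108):
    h=move_l(C(x,0,.031),R,feed=.06,until_force=15); s=sense(); print(x,h,np.round(inC(s["position"]),4),np.round(np.array(s["wrist_force"])-f0,1))
    if h: break
shot("top","top4"); shot("side","side4"); print(s["time_s"],s["finger_gap"])
E
```

```text
-0.012 False [-0.0122  0.0002  0.0308] [-0.8  0.2 -0.5]
0.02 False [0.02   0.0002 0.0309] [-1.2 -0.4 -0.3]
0.06 False [0.0598 0.0001 0.0308] [-1.2  0.4 -1.1]
0.108 False [ 1.076e-01 -1.000e-04  3.080e-02] [-0.6  1.3 -0.7]
48.0417 0.00012617452623155638
```

View pics/side4.png

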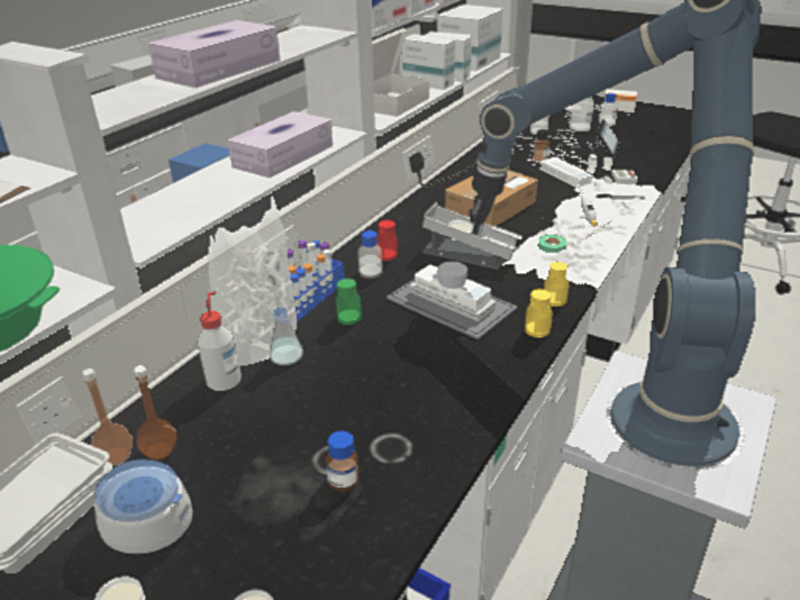

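The dish was pushed; its cream disc shows at about (462,225), ahead of the fingers. I retreat and measure it.

Run:
```python
from h import *
R=np.array(sense()["tcp_rot"])
move_l(C(.098,0,.031),R,feed=.1); move_l(C(.098,0,.2),R,feed=.25)
a=best([.42,-.5,.33],1.4); movep([.42,-.5,.33],Rt(a))
p,d=shot("top","top5"); X=cloud("top",d)
Q=inC(X.reshape(-1,3)).reshape(X.shape)
hsv=cv2.cvtColor(p,cv2.COLOR_RGB2HSV)
m=(abs(Q[:,:,1])<.031)&(Q[:,:,0]>.08)&(Q[:,:,0]<.225)&(Q[:,:,2]>.008)&(Q[:,:,2]<.024)
m=cv2.morphologyEx(m.astype(np.uint8),cv2.MORPH_OPEN,np.ones((3,3)))
k,l,st,ce=cv2.connectedComponentsWithStats(m); print(st[1:,4])
for i in range(1,k):
  if st[i,4]>40:
    q=Q[l==i]; print(np.round([q[:,0].min(),q[:,0].max(),q[:,1].min(),q[:,1].max(),np.median(q[:,2])],4), np.round(q.mean(0),4))
# rays onto plane 13.. above the floor by colour
sel=(hsv[:,:,1]>25)&(abs(hsv[:,:,0].astype(int)-22)<10); sel&=(abs(Q[:,:,1])<.034)&(Q[:,:,0]>.08)&(Q[:,:,0]<.225)
q=Q[sel]; print(sel.sum(), np.round([np.percentile(q[:,0],1),np.percentile(q[:,0],99),np.percentile(q[:,1],1),np.percentile(q[:,1],99)],4))
cv2.imwrite("pics/chute5.png",cv2.resize(p[130:230,335:400,::-1],None,fx=6,fy=6,interpolation=cv2.INTER_CUBIC)); print(sense()["time_s"])
```

```text
[298]
[ 0.1189  0.178  -0.0279  0.0278  0.0139] [0.1482 0.0006 0.0139]
218 [ 0.1249  0.1717 -0.02    0.0268]
50.0167
```

View pics/chute5.png

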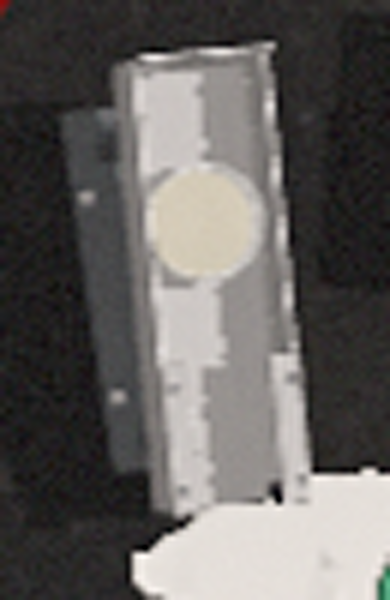

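Dish lies flat at chute x = 0.148, past the lips (needs more than 0.105). I grip it along the channel, lift it out and place it on the tin.

Run:
```python
from h import *
z=tcpz(.0025,.057); x=.1483
a=best(C(x,0,z),PSI,UN); R=Rt(a,UN); command_gripper(.085)
movep(C(x,0,.17),R); move_l(C(x,0,z+.04),R,feed=.2); h=move_l(C(x,0,z),R,feed=.06,until_force=12)
command_gripper(.04,30); s=sense(); print(h,s["finger_gap"],np.round(inC(s["position"]),4),z)
move_l(C(x,0,.17),R,feed=.1); s=sense(); print("lift",s["finger_gap"],s["time_s"])
p,d=shot("top","top6")
cv2.imwrite("pics/lift6.png",cv2.resize(camera("side")[0][60:200,240:400,::-1],None,fx=4,fy=4,interpolation=cv2.INTER_CUBIC))
```

```text
False 0.055619179989440444 [ 0.1487 -0.0002  0.023 ] 0.022264006575867915
lift 0.05575571126943621 55.65
```

View pics/lift6.png

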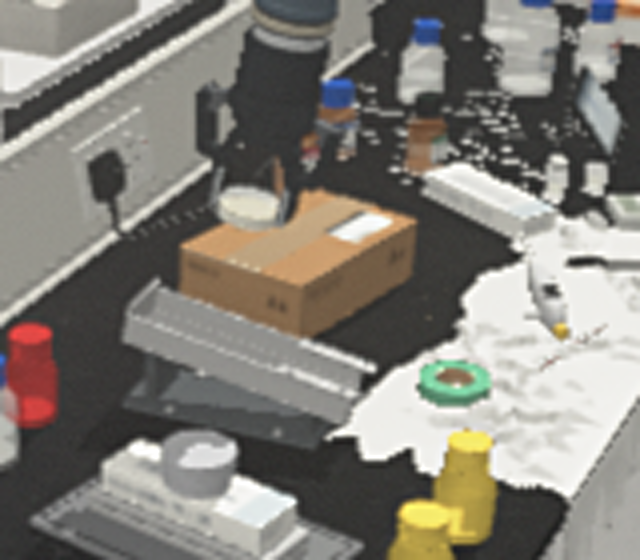

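The crop shows the dish held between the fingers at (250,205), with the pile intact below.

Run:
```python
from h import *
X=cloud("top",np.load("pics/top6.npz")["d"]); print("tin",seg(X,"top",(.512,-.148),.081,.1,.090))
z=tcpz(.0025,.057)+.0905
place(.5123,-.1488,PSI,z,open_=.08,zt=.27,near=.025,fz=5)
a=best([.42,-.5,.33],1.4); movep([.42,-.5,.33],Rt(a))
p,d=shot("top","top7"); shot("side","side7"); X=cloud("top",d)
print("dish",seg(X,"top",(.512,-.148),.097,.115,.104),"slide",seg(X,"top",(.46,-.14),.05,.067,.058),"board",seg(X,"top",(.42,-.08),.0045,.0125,.008),"amb",seg(X,"top",(.43,.40),.083,.1,.09),"media",seg(X,"top",(.737,-.168),.09,.12,.105),sep="\n")
cv2.imwrite("pics/pile7.png",cv2.resize(camera("side")[0][140:240,220:350,::-1],None,fx=6,fy=6,interpolation=cv2.INTER_CUBIC))
```

```text
tin {'c': (0.5118, -0.1488), 'size': (62, 59), 'yaw': 1.548, 'px': 372, 'medz': 0.0894}
place hit True dz 0.0006 gap 0.0556
t 59.7
dish
{'c': (0.5108, -0.1481), 'size': (58, 56), 'yaw': 1.548, 'px': 335, 'medz': 0.1049}
slide
{'c': (0.4633, -0.1408), 'size': (66, 56), 'yaw': -0.166, 'px': 366, 'medz': 0.0579}
board
{'c': (0.5134, -0.148), 'size': (250, 150), 'yaw': -0.172, 'px': 2276, 'medz': 0.0076}
amb
{'c': (0.4302, 0.3956), 'size': (40, 37), 'yaw': 1.546, 'px': 165, 'medz': 0.0899}
media
{'c': (0.7391, -0.1759), 'size': (36, 33), 'yaw': -0.049, 'px': 118, 'medz': 0.1035}
```

View pics/pile7.png

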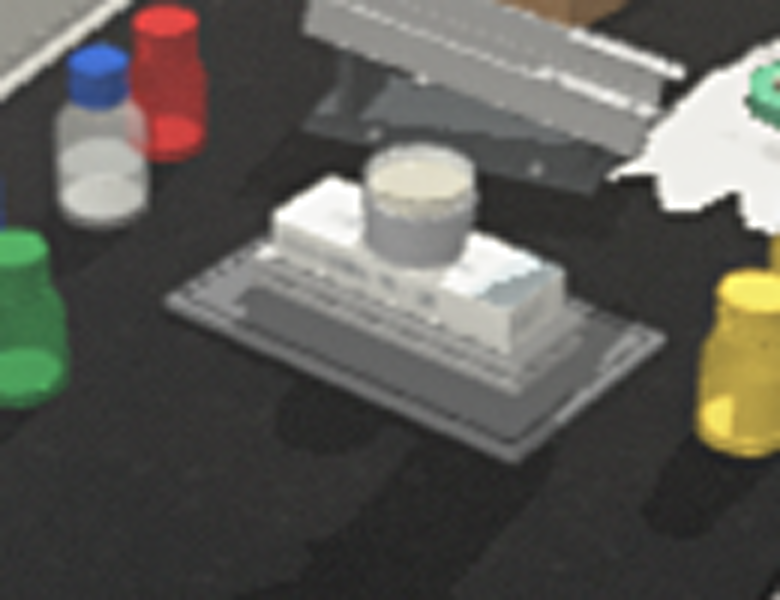

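View pics/top7.png

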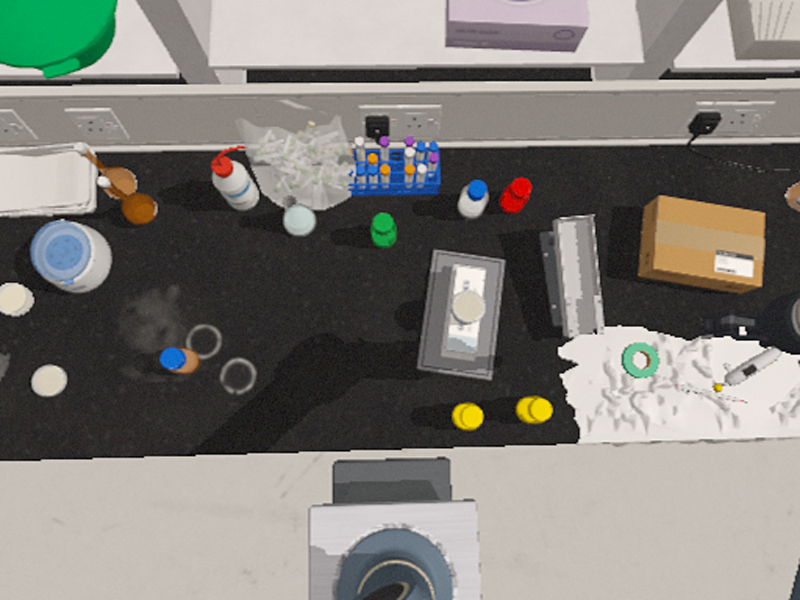

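The pile stands straight (side crop: dish on tin at (420,180), slide box and cassette beneath). The bottle is upright at (180,360) and the flask and clear bottle haven't moved. Handing in.

Run:
```python
from rig import *
finish_job()
```

```text
the job is handed in; nothing more can be done
```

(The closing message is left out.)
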